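# Clear the disc grinder's catch tray and crack the dust pot

## Task

The grinding batch is done, so clear down the disc grinder: first take the two aluminium castings out of the steel catch tray and set them (do not drop them) on the floor of the blue tote. Then pull up the red handle of the green dust pot until its stuck lid breaks free of the sticky gasket, and hold the lid by that handle slightly ajar, about 30 mm up at the handle, so the pot can vent: do not fling it wide open, and finish while still holding it there, as it falls shut if let go. Leave the spray can, the steel cup and the deburring tool where they are.

Things in the scene. Friction and masses are not known exactly. Their poses are not given: they have to be found in the camera images.
- tray: shallow open steel catch tray, fixed to the bench, 250 (its x) x 210 (its y) x 18 mm high, floor 4 mm thick, walls 4 mm. Origin: centre of its underside, on the bench; z up. Yaw varies. The two castings lie in it, about 50 mm either side of its middle along its x.
- tote: open blue plastic tote, fixed to the bench, 220 (its x) x 170 (its y) x 60 mm high, floor and walls 5 mm thick. Origin: centre of its underside; z up. Yaw varies. It and the dust pot may be in each other's place.
- casting_a: ground aluminium casting, loose, about 150 g, upright: a block 54 (its x) x 34 (its y) x 24 mm high with a round boss 24 mm in diameter on top, 38 mm high in all. Origin: centre of its underside; z up. Grip it across its y (34 mm) on the block.
- casting_b: a second casting, the same as casting_a
- pot: round green dust pot, fixed to the bench, 168 mm in diameter, 110 mm high to the underside of its lid. Origin: centre of its underside; z up. Its round lid (180 mm across, 12 mm thick, about 0.5 kg) hinges on its +x side; the handle is on its -x side (turned towards the robot, give or take its yaw).
- pot_hinge (a point): point on the lid's hinge axis, 95 mm from the pot's centre line along the pot's +x and 110 mm above the bench; the hinge axis lies along the pot's y
- lid (a joint): lid angle in rad: 0 shut and sealed, grows as the handle side lifts, stop at 0.5; 0.19 is about 30 mm up at the handle. A sticky gasket holds the lid: the upward pull needed at the handle peaks at 15 to 20 N with the handle some 4 mm up, then drops; from 12 mm (0.08 rad) up only the lid's weight (about 3 N at the handle) and the rub of the turning grip are left. Let go, it falls shut
- handle_grip (a point): point to grip inside the red handle, an upright block 30 (along the pot's x) x 22 (along the pot's y) x 45 mm high on top of the lid near the rim, away from the hinge. The point is 30 mm above the block's foot; shut: 152 mm above the bench, 160 mm level from the hinge. Its y is along the hinge axis: pinch across y (22 mm) from above; the block can turn between the fingers as it lifts.
- spray_can: bystander: upright white can, 60 mm in diameter, 190 mm high, beyond the tray and tote; origin at the centre of its underside
- steel_cup: bystander: open steel cup, 72 mm in diameter, 70 mm high, at the far side of the bench; origin at the centre of its underside
- deburrer: bystander: hand deburring tool with a red handle, like a screwdriver, lying on the bench near the robot on the tray's side; its x runs along the tool
Not all that is in view belongs to the job. There is more than one size of the pot; the one meant has the size given above.

How it is judged:
By the outcome, as a careful person would: the job done as asked, in the order asked, and still so for the second after the job is handed in, while the arm keeps its last pose, push and grip.
It also fails if it takes over 67 s, if anything falls off the work surface, if the arm or the gripper's body presses on something with over 40 N, if the wrist force passes 120 N, or if a joint passes its speed limit or range.

## Robot

A 6-joint arm with a two-finger parallel gripper is mounted at the origin on the work surface. World frame = base frame: x ahead of the robot, y to its left, z up, the work surface at z = 0. Lengths are in mm, angles in rad, forces in N, time in s.
With the tool pointing down it reaches from about 350 to 775 mm from the base axis. Payload 7.3 kg.
Tool frame: the origin (TCP) lies between the finger pads, 19 mm behind the fingertips; this is the grasp point; z points along the fingers, y is the line along which they close (so a half turn about z gives the same grasp; the last joint's range is limited). The gripper opens to 92 mm and grips with 3 to 60 N. Pads are 19 mm wide; open, the fingers measure 130 mm over their backs; the gripper's body (75 mm by 190 mm) begins 47 mm behind the grasp point.
Start: joints at [0.986, 0.342, 1.524, -0, 1.275, -0.146], TCP at [223.036, 475.287, 245.541] pointing down, gripper open.
Joint ranges: [-2.53, 2.53], [-0.77, 2.02], [0.04, 2.7], [-1, 4.14], [0.28, 2.66], [-3.11, 3.11]. Speed limits (rad/s): [2.57, 2.57, 3.14, 3.14, 3.14, 3.14].

## Interface

Orientations are given as a unit quaternion [w, x, y, z].
In Python, from rig import sense, viewer, ticket gives the robot as it stands. The module is installed in compiled form; this text tells all that it offers.
- The arm moves only by the shell command python3 -m crank [FORCE], which reads ROWS from standard input. ROWS is a JSON list of rows, 1 to 20 of them, each of 5 numbers: the finger opening in mm, then dx, dy, dz in mm, then a turn about the tool's z in rad; each row shifts and turns the commanded pose from where the row before left it, along the tool's axes as they then stand; what a row does not reach is not made up. A row lasts 1/12 s, in which the tool goes at most 41.7 mm and 0.125 rad, less where a joint would pass 70% of its speed; a pose out of reach is approached as far as the arm can. The fingers move at their own pace and stop on an object; FORCE is the grip in N (left out, the last holds). Time passes only in rows, so rows that do not move let the fingers close. It prints the time, the measured TCP pose, the force, the opening and the grip force at its end. Input that does not fit is refused with a message, and nothing moves.
- sense(): the state, without advancing time (a new reading comes with each control period).
- viewer.get_image(name): name is "side" or "top" or "wrist"; returns a dict with "color" (420x560x3 uint8, blue, green, red), "z_map" (420x560 float32, mm along the optical axis (not along the pixel's ray), 0 where there is no reading), "K" (3x3 intrinsics, pixels), "extrinsics" (4x4, takes a point from world to camera coordinates). Camera axes: x right, y up, looking along -z (the intrinsics and any distortion apply to the point x, -y, -z); pixel columns grow to the right and rows downward; lengths in mm; the calibration is good to about 2 mm. A picture is of the moment at which its call begins.
- ticket.job_done(): hands the job in; it is judged then, once.
Trained networks look in the newest picture that a camera, given by its name, has taken for a name from the list of things; names that differ only in an ending like _2 or _b are one class to them, and where a whole thing is asked for, a point or a joint stands for the part that bears it (a point fixed in the world has none). Each returns a list of dicts, best first, with "score" (0 to 1); they miss things now and then, are a little off and sometimes report something else, mostly with a low value. They report only what shows in the picture. A call takes as long as a camera call. They do not tell look-alikes from the thing itself.
- viewer.look_for(camera, thing): "pixel" ([column, row] in pixels, amid what is visible of it).
- viewer.landmark_of(camera, thing): "pixel" ([column, row] in pixels: a listed point, or the origin of a listed thing).
The state is a dict: "time_s": time; "q": joint angles; "qd": joint speeds; "effort": joint torques, N m; "tool_pos": TCP position; "tool_rot": TCP orientation; "wrist_force": force on the tool from outside, world axes, zero at the start; "moment": the same for the moment, N m; "finger_gap": finger opening in mm; "grasp_force": force on a finger pad.
Only numpy, scipy, OpenCV 4.12 (cv2) and the standard library are available. Lean on these libraries where they do the work, as an engineer would, in place of code of your own. Each camera call takes 0.05 s, during which the arm holds its last target. There are 200 camera calls.

## Working session

There is one attempt and no reset: what is moved stays moved. The work goes in short steps, Python scripts to look and compute and a shell command to move; the robot and the scene stay as the last step left them, time stands still between calls to the robot, and variables do not carry over. Pictures are saved under pics/ and viewed, at most 10 in all, crops included, and the job is handed in when it is done.

```bash
mkdir -p pics; cat > h.py <<'E'
import numpy as np,cv2
from rig import sense,viewer,ticket
def ray(im,px):
    K=im["K"];E=im["extrinsics"];d=np.array([(px[0]-K[0,2])/K[0,0],-(px[1]-K[1,2])/K[1,1],-1.])
    R=E[:3,:3];return -R.T@E[:3,3],R.T@d
def at_z(im,px,z):
    o,d=ray(im,px);return o+d*(z-o[2])/d[2]
def cloud(im):
    K=im["K"];E=im["extrinsics"];Z=im["z_map"];v,u=np.mgrid[:Z.shape[0],:Z.shape[1]]
    P=np.stack([(u-K[0,2])/K[0,0]*Z,-(v-K[1,2])/K[1,1]*Z,-Z],-1)
    return (P-E[:3,3])@E[:3,:3],Z>0
E
python3 - <<'E'
from h import *
np.set_printoptions(precision=1,suppress=True)
ims={}
for c in("top","side"):
    im=viewer.get_image(c);cv2.imwrite(f"pics/{c}1.png",im["color"]);np.save(f"{c}1.npy",im,allow_pickle=True)
    P,ok=cloud(im)
    print(c,"cam",ray(im,(280,210))[0])
    for t in["tray","tote","casting_a","pot","handle_grip","pot_hinge","spray_can","steel_cup","deburrer"]:
        for r in viewer.landmark_of(c,t)[:3]:
            p=np.array(r["pixel"]);z={"handle_grip":152,"pot_hinge":110}.get(t,0)
            if t=="casting_a":z=4
            print(t,round(r["score"],2),p,at_z(im,p,z))
E
```

```text
top cam [ 421.9   18.8 1011.1]
tray 0.72 [128.1 236.4] [501.3 349.4   0. ]
tote 0.83 [389.6 224. ] [ 547.8 -275.8    0. ]
casting_a 0.57 [141.7 210.1] [564.9 320.2   4. ]
pot 0.97 [283.2 216.8] [558.4 -18.8   0. ]
pot 0.77 [264.8 312.4] [332.   19.3   0. ]
handle_grip 0.85 [252.9 336.5] [298.6  41.4 152. ]
handle_grip 0.71 [132.7 237. ] [488.4 290.4 152. ]
handle_grip 0.68 [175.6 312.1] [341.9 195.6 152. ]
pot_hinge 0.81 [295.9 165.9] [656.4 -40.  110. ]
pot_hinge 0.79 [281.9 286.8] [395.2 -15.2 110. ]
spray_can 0.8 [211.7 134.7] [757.9 162.1   0. ]
steel_cup 0.84 [332.9 138.2] [ 758.  -137.6    0. ]
deburrer 0.66 [177.1 309.1] [334.7 223.8   0. ]
side cam [ 499.7 -764.9  964.7]
tray 0.8 [242.8 161.9] [507.8 339.9   0. ]
tote 0.63 [279.5 354.9] [ 545.5 -273.7    0. ]
casting_a 0.8 [260.6 164. ] [558.1 319.8   4. ]
casting_a 0.61 [220.6 159.4] [444.3 354.3   4. ]
pot 0.95 [274.6 255.5] [563.1 -12.9  -0. ]
pot 0.88 [178.9 256.4] [331.3  12.4   0. ]
handle_grip 0.9 [157.1 221.5] [308.1  -7.1 152. ]
handle_grip 0.87 [250.7 214.2] [512.9 -10.4 152. ]
pot_hinge 0.82 [199.2 243. ] [394.2 -43.9 110. ]
pot_hinge 0.75 [315.8 232.2] [654.6 -44.1 110. ]
spray_can 0.7 [339.  197.6] [756.4 162.5   0. ]
deburrer 0.56 [182.7 197. ] [336.7 216.7  -0. ]
```

View pics/top1.png

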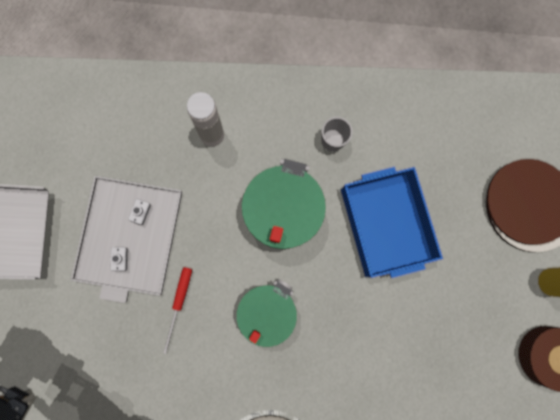

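View pics/side1.png

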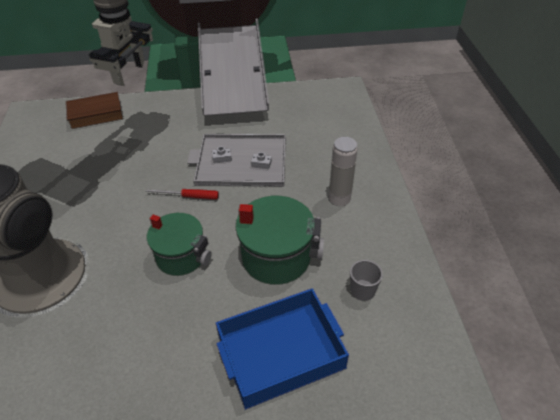

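The top picture shows the tray at (128,236) with castings at (139,212) and (119,259), the tote at (390,224), and the big pot at (284,207) with its handle at (276,235). The small pot at (266,316) is a decoy. The side picture agrees. Next I'll fit the poses from depth.

```bash
python3 - <<'E'
from h import *
np.set_printoptions(precision=1,suppress=True)
for c in("top","side"):
    im=np.load(f"{c}1.npy",allow_pickle=True).item();P,ok=cloud(im)
    x,y,z=P[...,0],P[...,1],P[...,2];C=im["color"].astype(int);B,G,R=C[...,0],C[...,1],C[...,2]
    print(c)
    for n,(cx,cy) in dict(a=(562,318),b=(450,352)).items():
        m=ok&(np.hypot(x-cx,y-cy)<45)
        for lo,hi in((15,45),(33,48)):
            q=P[m&(z>lo)&(z<hi)]
            if len(q)>4:
                r=cv2.minAreaRect(q[:,:2].astype(np.float32));print(n,lo,len(q),q.mean(0),np.round(r[0],1),np.round(r[1],1),round(r[2],1))
    red=ok&(R>1.8*G)&(R>1.8*B)&(R>70)
    for nm,m in dict(redhi=red&(z>100)&(x>420),top=red&(z>158)&(x>420),lid=ok&(z>112)&(z<130)&(G>1.3*R)&(x>450),tote=ok&(B>1.6*R)&(y<-130)&(z>45),tfloor=ok&(B>1.6*R)&(y<-130)&(z<15)).items():
        q=P[m]
        if len(q)>4:
            r=cv2.minAreaRect(q[:,:2].astype(np.float32));print(nm,len(q),q.mean(0),q.max(0)[2],np.round(r[0],1),np.round(r[1],1),round(r[2],1))
    m=ok&(abs(x-505)<170)&(abs(y-345)<150)&(z>13)&(z<24);q=P[m];r=cv2.minAreaRect(q[:,:2].astype(np.float32));print("tray",len(q),r)
s=sense();print(s["tool_pos"],s["tool_rot"],s["finger_gap"],s["time_s"])
t=np.load("top1.npy",allow_pickle=True).item()["color"][170:300,60:200]
cv2.imwrite("pics/tc.png",cv2.resize(t,None,fx=4.5,fy=4.5,interpolation=2))
E
```

```text
top
a 15 347 [558.6 317.8  31.2] [560.1 320.4] [34.7 54. ] 72.7
a 33 99 [559.5 319.4  42.4] [560.1 318.9] [22.7 36.4] 8.3
b 15 356 [448.5 357.1  31.2] [448.1 360. ] [52.6 35. ] 2.4
b 33 107 [448.8 359.7  41.8] [451.5 361.3] [43.9 24.3] 8.9
redhi 153 [500.6   1.3 166.5] 171.60463533875824 [501.6   1.1] [20.9 27.6] 77.1
top 147 [501.1   1.1 167.4] 171.60463533875824 [501.6   1.1] [20.9 27.6] 77.1
lid 4975 [563.8 -13.7 122.9] 128.85281723962223 [562.4 -13.1] [176.3 171.2] 76.5
tote 1426 [ 543.5 -267.4   57.5] 65.25356287343692 [ 547.5 -266. ] [241.8 170.9] 16.0
tfloor 5534 [ 549.5 -273.5    5.8] 14.958530802572767 [ 539.4 -272. ] [232.6 176.6] 15.9
tray 1484 ((487.4172058105469, 320.63818359375), (270.8153076171875, 279.0404968261719), 81.89064025878906)
side
a 15 219 [558.4 313.2  27.8] [558.5 316.9] [38.3 54.5] 73.1
a 33 51 [558.8 317.1  39.3] [559. 318.] [25.1 20. ] 84.5
b 15 209 [447.1 352.5  27.9] [447.3 357.9] [53.4 37.4] 1.5
b 33 50 [447.5 356.5  39.1] [447.2 357.2] [26.6 20.4] 86.8
redhi 200 [501.5  -6.5 155.2] 168.59095379178962 [502.8  -1.3] [25.5 28.3] 75.5
top 108 [502.5  -3.1 164.7] 168.59095379178962 [502.9  -1. ] [24.6 28.1] 73.7
lid 3510 [568.  -16.6 120.7] 129.71813785098092 [590.1 441.6] [1099.5  173. ] 86.8
tote 2096 [ 549.4 -273.8   56. ] 64.1726459049178 [ 548.3 -267.8] [244.8 173.3] 15.7
tfloor 6438 [ 546.7 -259.4    4.7] 14.989839998299038 [ 561.8 -254.1] [250.4 190.7] 16.1
tray 876 ((486.9257507324219, 319.5552673339844), (271.12103271484375, 280.7860412597656), 82.89222717285156)
[223.  475.3 245.5] [0.  0.2 1.  0. ] 91.98845367200975 1.0
```

View pics/tc.png

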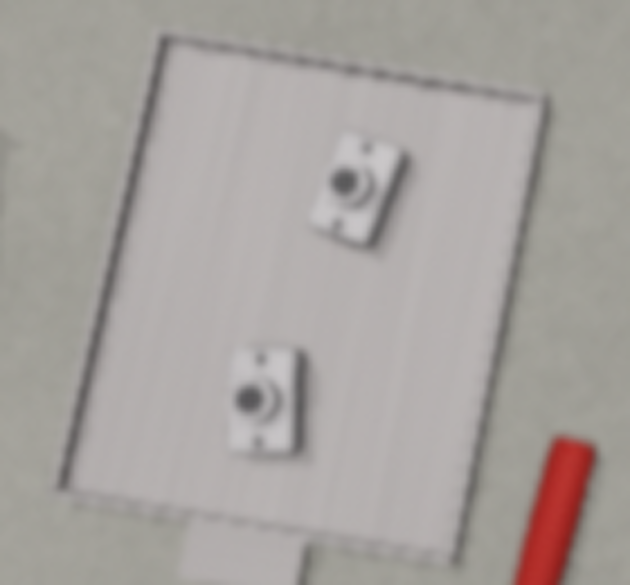

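Close-up: casting a's block is centred near (357,188) and tilted; casting b's is near (263,400) and nearly straight. That matches the depth fits: a is (559,318) with its long axis at -17°, and b is (448,358) at +2°. Next I'll work out the moves.

```bash
cat > plan.py <<'E'
import sys
from h import *
from scipy.spatial.transform import Rotation as Ro
def plan(x,y,z,yd):
    s=sense();w=s["tool_rot"];R=Ro.from_quat([w[1],w[2],w[3],w[0]]).as_matrix()
    c=np.degrees(np.arctan2(R[1,1],R[0,1]));d=(yd-c+90)%180-90   # world yaw change; tool z down => turn=-d
    t=-np.radians(d);R2=R@Ro.from_rotvec([0,0,t]).as_matrix()
    D=R2.T@(np.array([x,y,z])-s["tool_pos"])
    print("pos",np.round(s["tool_pos"],1),"yawy %.1f turn %.3f"%(c,t),"then d",np.round(D,1),"q6 %.2f"%s["q"][5],"t %.2f tilt %.3f"%(s["time_s"],R[2,2]), "F",np.round(s["wrist_force"],1))
if __name__=="__main__": plan(*map(float,sys.argv[1:5]))
E
python3 plan.py 448 358 120 92; python3 plan.py 559 318 120 72.7
```

```text
pos [223.  475.3 245.5] yawy 64.9 turn -0.474 then d [-220.7 -125.1  125.5] q6 -0.15 t 1.00 tilt -1.000 F [ 0.9  0.2 -0.2]
pos [223.  475.3 245.5] yawy 64.9 turn -0.137 then d [-367.5  -50.3  125.5] q6 -0.15 t 1.00 tilt -1.000 F [ 0.9  0.2 -0.2]
```

```bash
echo '[[70,0,0,0,-0.12],[70,0,0,0,-0.12],[70,0,0,0,-0.12],[70,0,0,0,-0.114],[70,-32,-18,0,0],[70,-32,-18,0,0],[70,-32,-18,0,0],[70,-32,-18,18,0],[70,-31,-18,18,0],[70,-31,-18,18,0],[70,-31,-17,18,0],[70,0,0,0,0],[70,0,0,0,0]]' | python3 -m crank 25
python3 - <<'E'
from h import *
im=viewer.get_image("wrist");cv2.imwrite("pics/w1.png",im["color"])
np.set_printoptions(precision=1,suppress=True)
P,ok=cloud(im);x,y,z=P[...,0],P[...,1],P[...,2]
for n,(cx,cy) in dict(a=(559,318),b=(448,358)).items():
  for r in viewer.landmark_of("wrist","casting_a"): print(r["score"],at_z(im,r["pixel"],4))
  m=ok&(np.hypot(x-cx,y-cy)<45)
  for lo,hi in((15,31),(34,48)):
    q=P[m&(z>lo)&(z<hi)]
    if len(q)>4:
        r=cv2.minAreaRect(q[:,:2].astype(np.float32));print(n,lo,len(q),q.mean(0),r)
from plan import plan
plan(448,358,27,92)
E
```

```text
time_s: 2.08
tool_pos: [449.2, 356.7, 172.1]
tool_rot: [-0.001, -0.016, 1.0, -0.001]
wrist_force: [-0.8, -0.4, 0.4]
finger_gap: 70.0
grasp_force: 0.0
0.79 [561.  319.9   4. ]
a 15 530 [551.  321.7  27.5] ((555.766845703125, 320.10809326171875), (31.950048446655273, 46.76394271850586), 2.8271846771240234)
a 34 376 [553.1 320.3  40.9] ((553.4916381835938, 320.0600280761719), (15.48399829864502, 23.14777183532715), 0.1789512038230896)
0.79 [561.  319.9   4. ]
b 15 1464 [442.7 359.4  27.2] ((445.7603759765625, 359.64361572265625), (53.45447540283203, 33.97041320800781), 1.3426721096038818)
b 34 564 [445.5 359.6  41.7] ((446.1288146972656, 359.6189270019531), (23.10475730895996, 22.913511276245117), 78.68890380859375)
pos [447.7 358.9 174.3] yawy 92.1 turn 0.001 then d [ -0.2  -1.  147.3] q6 -1.07 t 2.23 tilt -1.000 F [-0.4 -0.3 -0.4]
```

View pics/w1.png

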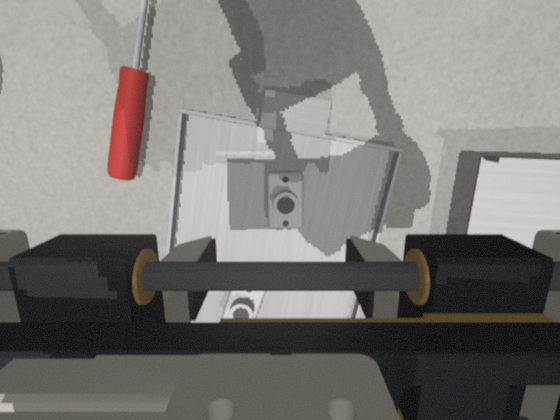

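The wrist picture shows casting b at (286,200), square to the fingers, at about (446.5,359). The TCP is right over it, so I'll descend and grip.

```bash
echo '[[70,0,0,30,0],[70,0,0,30,0],[70,0,0,30,0],[70,0,0,25,0],[70,0,0,18,0],[70,0,0,14,0],[70,0,0,0,0],[70,0,0,0,0],[30,0,0,0,0],[25,0,0,0,0],[25,0,0,0,0],[25,0,0,0,0],[25,0,0,0,0],[25,0,0,0,0],[25,0,0,0,0],[25,0,0,0,0]]' | python3 -m crank 30; python3 plan.py 501 -284 245 106
```

```text
time_s: 3.57
tool_pos: [448.6, 358.3, 26.9]
tool_rot: [0.0, -0.018, 1.0, 0.0]
wrist_force: [0.7, 0.2, 3.7]
finger_gap: 33.9
grasp_force: 30.0
pos [448.6 358.3  26.9] yawy 92.0 turn -0.244 then d [ 126.5 -631.8 -218.4] q6 -1.07 t 3.57 tilt -1.000 F [0.7 0.2 3.7]
```

```bash
echo '[[25,0,0,-15,0],[25,0,0,-30,0],[25,0,0,-35,-0.061],[25,0,0,-35,-0.061],[25,0,0,-35,-0.061],[25,0,0,-35,-0.061],[25,0,0,-33,0]]' | python3 -m crank; python3 plan.py 501 -284 245 106;  echo '[[25,4,-18,0,0],[25,6,-30,0,0],[25,7,-36,0,0],[25,7,-36,0,0],[25,7,-36,0,0],[25,7,-36,0,0],[25,7,-36,0,0],[25,7,-36,0,0],[25,7,-36,0,0],[25,7,-36,0,0],[25,7,-36,0,0],[25,7,-36,0,0],[25,7,-36,0,0],[25,7,-36,0,0],[25,7,-36,0,0],[25,7,-36,0,0],[25,7,-36,0,0],[25,7,-36,0,0],[25,5,-27,0,0],[25,4,-18,0,0]]' | python3 -m crank; echo '[[25,0,0,0,0],[25,0,0,0,0],[25,0,0,0,0]]' | python3 -m crank; python3 plan.py 501 -284 28 106
```

```text
time_s: 4.15
tool_pos: [448.0, 357.8, 246.2]
tool_rot: [-0.0, -0.141, 0.99, -0.0]
wrist_force: [1.3, -0.1, -1.0]
finger_gap: 33.9
grasp_force: 30.0
pos [448.  357.8 246.2] yawy 106.2 turn 0.003 then d [ 125.9 -631.5    1.4] q6 -1.31 t 4.15 tilt -1.000 F [ 1.3 -0.1 -1. ]
time_s: 5.82
tool_pos: [506.1, -324.0, 243.5]
tool_rot: [-0.001, -0.138, 0.99, 0.0]
wrist_force: [0.6, 0.6, -1.1]
finger_gap: 33.9
grasp_force: 30.0
time_s: 6.07
tool_pos: [506.4, -320.2, 244.0]
tool_rot: [-0.0, -0.139, 0.99, 0.001]
wrist_force: [-0.2, 1.1, -2.1]
finger_gap: 33.7
grasp_force: 30.0
pos [ 506.4 -320.2  244. ] yawy 106.0 turn -0.000 then d [ -4.9  36.  216. ] q6 -2.54 t 6.07 tilt -1.000 F [-0.2  1.1 -2.1]
```

```bash
echo '[[25,-3,18,0,0],[25,-2,18,0,0],[25,0,0,20,0],[25,0,0,35,0],[25,0,0,35,0],[25,0,0,35,0],[25,0,0,30,0],[25,0,0,20,0],[25,0,0,15,0],[25,0,0,10,0],[25,0,0,5,0],[25,0,0,0,0],[25,0,0,0,0]]' | python3 -m crank; python3 plan.py 501 -284 28 106; echo '[[25,0,0,3,0],[25,0,0,3,0],[25,0,0,2,0],[25,0,0,1,0],[25,0,0,0,0],[25,0,0,0,0]]' | python3 -m crank;python3 plan.py 501 -284 28 106
```

```text
time_s: 7.15
tool_pos: [502.2, -284.9, 40.4]
tool_rot: [0.0, -0.139, 0.99, -0.0]
wrist_force: [-0.8, -0.4, -0.5]
finger_gap: 33.5
grasp_force: 30.0
pos [ 502.2 -284.9   40.4] yawy 106.0 turn 0.001 then d [ 0.9  1.2 12.4] q6 -2.50 t 7.15 tilt -1.000 F [-0.8 -0.4 -0.5]
time_s: 7.65
tool_pos: [501.6, -285.1, 30.5]
tool_rot: [0.0, -0.139, 0.99, 0.0]
wrist_force: [0.4, 0.0, -1.1]
finger_gap: 33.7
grasp_force: 30.0
pos [ 501.6 -285.1   30.5] yawy 106.0 turn -0.000 then d [0.3 1.2 2.5] q6 -2.50 t 7.65 tilt -1.000 F [ 0.4  0.  -1.1]
```

```bash
echo '[[25,0,0,1,0],[25,0,0,1,0],[25,0,0,0,0],[25,0,0,0,0]]' | python3 -m crank|sed -n '2p;4p'; echo '[[25,0,0,0.7,0],[25,0,0,0,0]]' | python3 -m crank|sed -n '2p;4p'; echo '[[25,0,0,0.7,0],[25,0,0,0,0]]' | python3 -m crank|sed -n '2p;4p'
```

```text
tool_pos: [501.6, -285.0, 28.4]
wrist_force: [0.1, -0.2, -2.0]
tool_pos: [501.7, -285.1, 27.9]
wrist_force: [0.3, 0.9, 1.1]
tool_pos: [501.7, -285.1, 27.9]
wrist_force: [-1.9, 0.7, 5.4]
```

The casting is down on the tote floor, so I'll release it and lift.

```bash
echo '[[40,0,0,0,0],[50,0,0,0,0],[56,0,0,0,0],[56,0,0,0,0],[56,0,0,-15,0],[56,0,0,-30,0],[56,0,0,-38,0],[56,0,0,-38,0],[56,0,0,-38,0],[56,0,0,-38,0],[56,0,0,-20,0],[56,0,0,0,0]]' | python3 -m crank; python3 plan.py 559.5 318.5 245 72.7
```

```text
time_s: 9.32
tool_pos: [503.4, -286.3, 249.8]
tool_rot: [0.004, -0.139, 0.99, -0.004]
wrist_force: [0.2, 0.9, 0.3]
finger_gap: 55.9
grasp_force: 0.0
pos [ 503.4 -286.3  249.8] yawy 106.0 turn 0.581 then d [126.3 594.1   1.6] q6 -2.50 t 9.32 tilt -1.000 F [0.2 0.9 0.3]
```

```bash
echo '[[70,0,0,0,0.116],[70,0,0,0,0.116],[70,0,0,0,0.116],[70,0,0,0,0.116],[70,0,0,0,0.117]]' | python3 -m crank >/dev/null;  echo '[[70,4,17,0,0],[70,6,28,0,0],[70,7.4,35,0,0],[70,7.4,35,0,0],[70,7.4,35,0,0],[70,7.4,35,0,0],[70,7.4,35,0,0],[70,7.4,35,0,0],[70,7.4,35,0,0],[70,7.4,35,0,0],[70,7.4,35,0,0],[70,7.4,35,0,0],[70,7.4,35,0,0],[70,7.4,35,0,0],[70,7.4,35,0,0],[70,7.4,35,0,0],[70,6.5,30,0,0],[70,6,29,0,0],[70,0,0,0,0],[70,0,0,0,0]]' | python3 -m crank
python3 - <<'E'
from h import *
im=viewer.get_image("wrist")
P,ok=cloud(im);x,y,z=P[...,0],P[...,1],P[...,2]
m=ok&(np.hypot(x-559,y-318)<45)
for lo,hi in((15,31),(34,48)):
    q=P[m&(z>lo)&(z<hi)]
    if len(q)>4: print(lo,len(q),q.mean(0),cv2.minAreaRect(q[:,:2].astype(np.float32)))
from plan import plan
plan(559.5,318.5,27,72.7)
E
```

```text
time_s: 11.4
tool_pos: [557.0, 320.8, 242.3]
tool_rot: [-0.001, 0.149, 0.989, -0.001]
wrist_force: [-0.4, 0.1, 1.3]
finger_gap: 69.8
grasp_force: 0.0
15 1008 [555.12842035 320.46830124  27.10294878] ((557.5650634765625, 320.04095458984375), (33.936073303222656, 53.62985610961914), 72.32813262939453)
34 357 [557.07250518 320.14726775  41.71215177] ((557.4463500976562, 320.0282287597656), (22.708404541015625, 22.618370056152344), 26.651203155517578)
pos [557.3 319.5 242.7] yawy 72.8 turn 0.001 then d [-2.700e+00  1.000e-01  2.157e+02] q6 -0.87 t 11.45 tilt -1.000 F [-0.2 -0.8  0.2]
```

```bash
echo '[[70,0,0,20,0],[70,0,0,36,0],[70,0,0,36,0],[70,0,0,36,0],[70,0,0,36,0],[70,0,0,25,0],[70,0,0,16,0],[70,0,0,10.5,0],[70,0,0,0,0],[70,0,0,0,0],[30,0,0,0,0],[25,0,0,0,0],[25,0,0,0,0],[25,0,0,0,0],[25,0,0,0,0],[25,0,0,0,0],[25,0,0,0,0],[25,0,0,0,0]]' | python3 -m crank 30; python3 plan.py 593 -258 245 106
```

```text
time_s: 12.95
tool_pos: [557.9, 319.8, 29.0]
tool_rot: [0.0, 0.15, 0.989, 0.0]
wrist_force: [-1.0, 0.2, 2.6]
finger_gap: 33.8
grasp_force: 30.0
pos [557.9 319.8  29. ] yawy 72.7 turn -0.581 then d [ 125.4 -565.  -216.2] q6 -0.87 t 12.95 tilt -1.000 F [-1.   0.2  2.6]
```

```bash
echo '[[25,0,0,-15,0],[25,0,0,-30,0],[25,0,0,-35,-0.116],[25,0,0,-35,-0.116],[25,0,0,-35,-0.116],[25,0,0,-35,-0.116],[25,0,0,-31,-0.117],[25,0,0,0,0]]' | python3 -m crank; echo '[[25,3.8,-17,0,0],[25,6.2,-28,0,0],[25,7.8,-35,0,0],[25,7.8,-35,0,0],[25,7.8,-35,0,0],[25,7.8,-35,0,0],[25,7.8,-35,0,0],[25,7.8,-35,0,0],[25,7.8,-35,0,0],[25,7.8,-35,0,0],[25,7.8,-35,0,0],[25,7.8,-35,0,0],[25,7.8,-35,0,0],[25,7.8,-35,0,0],[25,7.8,-35,0,0],[25,7.8,-35,0,0],[25,4.4,-20,0,0],[25,2,-10,0,0],[25,0,0,0,0],[25,0,0,0,0]]' | python3 -m crank; python3 plan.py 593 -258 30 106
```

```text
time_s: 13.62
tool_pos: [560.0, 320.5, 252.2]
tool_rot: [0.006, -0.142, 0.99, 0.002]
wrist_force: [1.1, 1.3, -1.3]
finger_gap: 33.7
grasp_force: 30.0
time_s: 15.28
tool_pos: [592.5, -257.4, 243.8]
tool_rot: [-0.0, -0.139, 0.99, 0.001]
wrist_force: [-0.2, 0.2, -1.7]
finger_gap: 33.5
grasp_force: 30.0
pos [ 592.5 -257.4  243.8] yawy 106.0 turn -0.001 then d [ -0.4  -1.1 213.8] q6 -2.38 t 15.28 tilt -1.000 F [-0.2  0.2 -1.7]
```

Descend 211.

```bash
echo '[[25,0,0,20,0],[25,0,0,36,0],[25,0,0,36,0],[25,0,0,36,0],[25,0,0,30,0],[25,0,0,22,0],[25,0,0,14,0],[25,0,0,8,0],[25,0,0,5,0],[25,0,0,3,0],[25,0,0,1,0],[25,0,0,0,0],[25,0,0,0,0],[25,0,0,0,0]]' | python3 -m crank|sed -n '2p;4p';  for i in 1; do echo '[[25,0,0,1,0],[25,0,0,1,0],[25,0,0,0,0],[25,0,0,0,0]]' | python3 -m crank|sed -n '2p;4p'; done; echo '[[25,0,0,0.7,0],[25,0,0,0,0],[25,0,0,0,0]]' | python3 -m crank|sed -n '2p;4p'
```

```text
tool_pos: [593.2, -258.4, 34.5]
wrist_force: [0.2, 1.0, -1.0]
tool_pos: [592.7, -258.2, 31.5]
wrist_force: [0.3, 0.1, -0.9]
tool_pos: [592.8, -258.1, 30.8]
wrist_force: [-0.0, -0.1, -0.3]
```

```bash
echo '[[25,0,0,0.7,0],[25,0,0,0,0],[25,0,0,0,0]]' | python3 -m crank|sed -n '2p;4p'; echo '[[25,0,0,0.7,0],[25,0,0,0,0],[25,0,0,0,0]]' | python3 -m crank|sed -n '2p;4p'
```

```text
tool_pos: [592.7, -258.1, 30.1]
wrist_force: [-0.2, 0.8, -0.7]
tool_pos: [592.8, -258.2, 30.0]
wrist_force: [-2.0, 0.9, 3.5]
```

```bash
echo '[[40,0,0,0,0],[50,0,0,0,0],[56,0,0,0,0],[56,0,0,0,0],[56,0,0,-15,0],[56,0,0,-30,0],[56,0,0,-38,0],[56,0,0,-38,0],[56,0,0,-38,0],[56,0,0,-38,0],[56,0,0,-20,0.1],[56,0,0,-20,0.11],[56,0,0,-10,0.11],[56,0,0,0,0.11],[56,0,0,0,0.11],[56,0,0,0,0],[56,0,0,0,0]]' | python3 -m crank; python3 plan.py 502 0 270 75
```

```text
time_s: 18.95
tool_pos: [592.7, -258.1, 276.3]
tool_rot: [-0.0, 0.128, 0.992, 0.0]
wrist_force: [-0.0, -0.3, -0.2]
finger_gap: 55.5
grasp_force: 0.0
pos [ 592.7 -258.1  276.3] yawy 75.2 turn 0.004 then d [154.4 225.9   6.4] q6 -1.84 t 18.95 tilt -1.000 F [-0.  -0.3 -0.2]
```

```bash
echo '[[56,12,17,0,0],[56,20,30,0,0],[56,24,35,0,0],[56,24,35,0,0],[56,24,35,0,0],[56,24,35,0,0],[56,16,24,0,0],[56,10.4,15,0,0],[56,0,0,0,0],[56,0,0,0,0],[56,0,0,0,0]]' | python3 -m crank >/dev/null
python3 - <<'E'
from h import *
np.set_printoptions(precision=1,suppress=True)
im=viewer.get_image("wrist");cv2.imwrite("pics/w2.png",im["color"])
for n,zz in(("handle_grip",152),("pot_hinge",110)):
  for r in viewer.landmark_of("wrist",n): print(n,r["score"],at_z(im,r["pixel"],zz))
P,ok=cloud(im);x,y,z=P[...,0],P[...,1],P[...,2];C=im["color"].astype(int);B,G,R=C[...,0],C[...,1],C[...,2]
m=ok&(R>1.8*G)&(R>1.8*B)&(np.hypot(x-502,y)<60)
for lo,hi in((125,175),(160,175)):
    q=P[m&(z>lo)&(z<hi)]
    if len(q)>4: print(lo,len(q),q.mean(0),cv2.minAreaRect(q[:,:2].astype(np.float32)))
im2=viewer.get_image("top");P,ok=cloud(im2)
cv2.imwrite("pics/t2.png",cv2.resize(im2["color"][130:310,200:480],None,fx=2.8,fy=2.8))
from plan import plan
plan(502,0,152,75)
E
```

```text
handle_grip 0.67 [498.1  -0.5 152. ]
pot_hinge 0.61 [399.8 -15.4 110. ]
pot_hinge 0.27 [535.7  -9.  110. ]
125 988 [497.5   0.1 163.8] ((499.83966064453125, -0.5746841430664062), (20.774690628051758, 28.797178268432617), 75.99552154541016)
160 861 [499.2  -0.2 166.4] ((499.90191650390625, -0.5902070999145508), (20.774690628051758, 28.668893814086914), 75.99552154541016)
pos [503.2  -3.9 276.2] yawy 75.0 turn 0.000 then d [  2.1   3.5 124.2] q6 -1.47 t 20.07 tilt -1.000 F [ 0.7 -0.3  0.4]
```

View pics/w2.png

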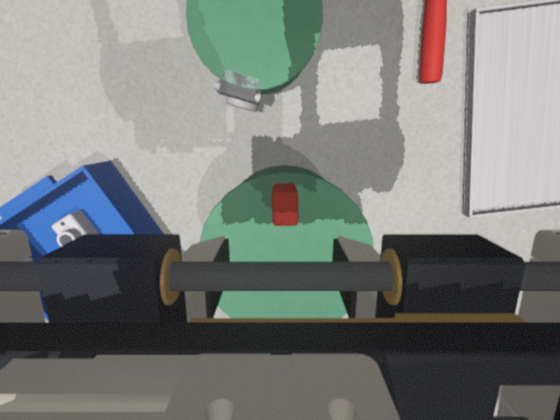

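View pics/t2.png

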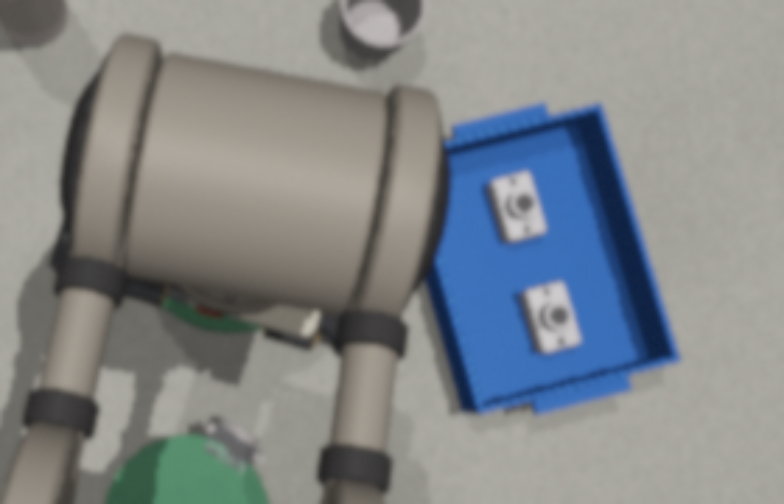

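The wrist picture shows the red handle at (286,205), square to the fingers. The top picture shows both castings flat in the tote at (518,206) and (551,318). I'll go onto the handle.

```bash
echo '[[56,3,2.8,15,0],[56,0,0,30,0],[56,0,0,30,0],[56,0,0,20,0],[56,0,0,14,0],[56,0,0,10,0],[56,0,0,5,0],[56,0,0,0,0],[56,0,0,0,0],[30,0,0,0,0],[15,0,0,0,0],[15,0,0,0,0],[15,0,0,0,0],[15,0,0,0,0],[15,0,0,0,0],[15,0,0,0,0],[15,0,0,0,0],[15,0,0,0,0]]' | python3 -m crank 50; python3 plan.py 501 0 152 75
```

```text
time_s: 21.57
tool_pos: [500.8, 0.6, 152.7]
tool_rot: [0.0, 0.13, 0.992, -0.0]
wrist_force: [0.0, 1.5, 1.7]
finger_gap: 22.3
grasp_force: 49.9
pos [500.8   0.6 152.7] yawy 75.1 turn 0.002 then d [-0.4 -0.6  0.7] q6 -1.46 t 21.57 tilt -1.000 F [0.  1.5 1.7]
```

```bash
echo '[[15,0,0,0,0],[15,0,0,0,0],[15,-0.3,0,-1,0],[15,-0.3,0,-1,0],[15,-0.3,0,-1,0],[15,-0.3,0,-1,0],[15,0,0,0,0]]' | python3 -m crank 60 | sed -n '2p;4,6p'; echo '[[15,-0.3,0,-1,0],[15,-0.3,0,-1,0],[15,0,0,0,0]]' | python3 -m crank | sed -n '2p;4,6p'; echo '[[15,-0.3,0,-1,0],[15,-0.3,0,-1,0],[15,0,0,0,0]]' | python3 -m crank | sed -n '2p;4,6p'
```

```text
tool_pos: [501.3, 0.5, 154.8]
wrist_force: [6.6, 1.2, -14.8]
finger_gap: 21.8
grasp_force: 59.9
tool_pos: [501.7, 0.4, 156.2]
wrist_force: [6.9, 1.4, -18.8]
finger_gap: 21.9
grasp_force: 60.0
tool_pos: [502.2, 0.3, 158.1]
wrist_force: [7.7, 2.4, -18.6]
finger_gap: 22.1
grasp_force: 60.0
```

```bash
echo '[[15,-0.4,0,-1,0],[15,-0.4,0,-1,0],[15,-0.4,0,-1,0],[15,-0.4,0,-1,0],[15,0,0,0,0],[15,0,0,0,0]]' | python3 -m crank | sed -n '2p;4,6p'; echo '[[15,-0.4,0,-1,0],[15,-0.4,0,-1,0],[15,-0.4,0,-1,0],[15,-0.4,0,-1,0],[15,0,0,0,0],[15,0,0,0,0]]' | python3 -m crank | sed -n '2p;4,6p'
```

```text
tool_pos: [503.8, -0.1, 163.2]
wrist_force: [3.6, 1.8, -11.0]
finger_gap: 22.1
grasp_force: 60.0
tool_pos: [505.8, -0.6, 168.6]
wrist_force: [1.1, 4.5, -10.9]
finger_gap: 21.8
grasp_force: 60.0
```

```bash
echo '[[15,-0.5,0,-1.2,0],[15,-0.5,0,-1.2,0],[15,-0.5,0,-1.2,0],[15,-0.5,0,-1.2,0],[15,-0.5,0,-1.2,0],[15,-0.5,0,-1.2,0],[15,-0.5,0,-1.2,0],[15,-0.5,0,-1.2,0],[15,-0.5,0,-1.2,0],[15,-0.5,0,-1.2,0],[15,-0.5,0,-1.2,0],[15,0,0,0,0],[15,0,0,0,0],[15,0,0,0,0],[15,0,0,0,0]]' | python3 -m crank | sed -n '1,2p;4,6p'
python3 - <<'E'
from h import *
im=viewer.get_image("side");np.save("side2.npy",im,allow_pickle=True)
cv2.imwrite("pics/s2.png",cv2.resize(im["color"][150:300,180:380],None,fx=4,fy=4))
P,ok=cloud(im);x,y,z=P[...,0],P[...,1],P[...,2];C=im["color"].astype(int);B,G,R=C[...,0],C[...,1],C[...,2]
# lid top: fit height against pot x
u=(x-560)*np.cos(.262)-(y+15)*np.sin(.262)
for tag in(np.load("side1.npy",allow_pickle=True).item(),im):
    P,ok=cloud(tag);C=tag["color"].astype(int);x,y,z=P[...,0],P[...,1],P[...,2]
    u=(x-560)*np.cos(.262)-(y+15)*np.sin(.262)
    m=ok&(C[...,1]>1.3*C[...,2])&(z>105)&(z<180)&(np.hypot(x-560,y+15)<80)
    p=np.polyfit(u[m],z[m],1);k=abs(z[m]-np.polyval(p,u[m]))<5;p=np.polyfit(u[m][k],z[m][k],1);print(k.sum(),p)
E
```

```text
time_s: 24.9
tool_pos: [511.6, -2.0, 181.9]
wrist_force: [3.8, 4.5, -10.6]
finger_gap: 21.7
grasp_force: 60.0
2718 [-3.39799718e-04  1.20949048e+02]
2572 [ -0.18258968 139.46824396]
```

View pics/s2.png

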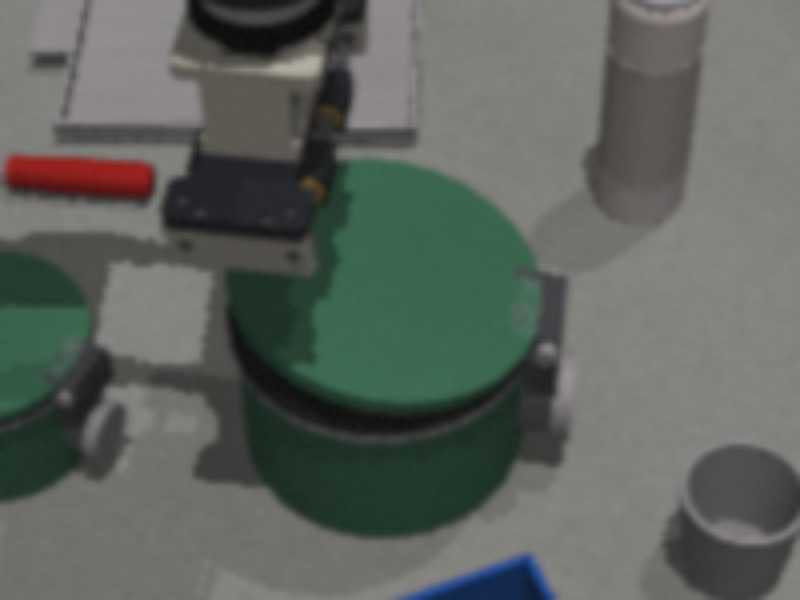

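The side view shows the lid ajar: a dark gap runs from (240,340) to (520,380) and it's still held by the handle. The depth fit gives about 0.18 rad, with the handle about 29 mm up. I'll hand in.

```bash
python3 -c "
from rig import ticket
print(ticket.job_done())"
```

```text
the job is handed in; nothing more can be done
None
```

Both castings are set down on the tote floor, and the dust pot lid is broken free and held ajar by its handle at about 0.18 rad (29 mm up); I handed the job in at about 25 s.

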